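# Ready the incubation chamber for loading

### The job

Get the chamber ready for a colleague to load: first, with the chamber's lid still shut, slide the round metal dish carrier across the bench, without lifting or tipping it, until it lies wholly inside the round ring taped on the bench. Then take the bar handle of the chamber's sprung lid in the fingers, raise the lid until its pointer points at the black marker block on the quadrant beside it, and finish while still holding it there, because the spring shuts the lid as soon as it is let go. Leave the marker block and everything else on the bench where they are.

Things in the scene. Friction and masses are not known exactly. Their poses are not given: they have to be found in the camera images.
- carrier_center (a point): Dish carrier, loose: an aluminium disc 92 mm across and 28 mm tall with a flat glass dish (60 mm across, 10 mm tall) fixed in the middle of its top; 0.25 to 0.6 kg. This point is on its axis, 19 mm above its underside; its z axis points up. Too wide for the gripper: slide it by pushing on its rim.
- ring_center (a point): Centre, on the bench, of the ring taped on the bench: a flat grey ring, 122 mm inside and 138 mm outside diameter, without height. The carrier fits inside with 15 mm to spare all round.
- chamber_hinge (a point): Middle of the lid's hinge line, 90 mm above the bench, on the fixed white incubation chamber (to 112 mm tall with lid). Axes: x level from its front to the hinge side, y along the hinge line, z up. The chamber spans x -210 to 10 mm, y +-100 mm from here. A thin upright aluminium arc (quadrant), 165 mm radius about the hinge line, stands at y = -126 mm, up to 145 mm above it.
- lid (a joint): Angle of the lid, rad: 0 shut, grows as its front edge rises about the hinge line, stop at 1.1. A spring and the lid's weight (0.28 to 0.45 kg) push it shut: about 5 N at the handle when shut, about 10 N at 0.7 rad.
- mark (a joint): Angle of the marker block on the quadrant, rad, about the same hinge line: the pointer meets the middle of the block when the lid's angle equals this value (0.4 to 0.75). The black block, 28 x 22 x 28 mm, is clamped by friction: do not shift it.
- lid_handle (a point): Centre of the lid's handle: round steel bar, 12 mm diameter, 100 mm long between two 10 mm posts, parallel to the hinge line, 40 mm above the lid's top near its front edge. Seen from chamber_hinge it is at (-165, 0, 62) mm when shut, and circles the hinge line as the lid rises; the bar can turn between the fingers. Axes turn with the lid.
- lid_pointer (a point): Tip of the lid's pointer, a black strip 6 x 6 mm along the lid's -y side pointing to the front; moves with the lid, 150 mm from the hinge line.
- mark_tip (a point): Point at the middle of the marker block's side that faces the hinge line, at the block's mid-height: where the pointer's tip must be.
- bottle: Bystander: amber bottle, 60 mm across, 130 mm tall; origin at the centre of its underside. Leave alone.
- vial: Bystander: small glass jar, 28 mm across, 50 mm tall; origin at the centre of its underside. Leave alone.
- tuberack: Bystander: grey tube rack, 90 x 170 x 45 mm, tubes stand 22 mm above it; origin at the centre of its underside. Leave alone.
- tipbox: Bystander: white box with clear top, 85 x 120 x 65 mm; origin at the centre of its underside. Leave alone.
- slipbox: Bystander: flat black and grey box, 60 x 75 x 22 mm; origin at the centre of its underside. Leave alone.
- beaker: Bystander: glass beaker, 72 mm across, 85 mm tall; origin at the centre of its underside. Leave alone.
There are look-alikes about, which are no part of the job. Of the things that look like the part that bears carrier_center, take the one that is farthest to the robot's left at the start.

How it is judged:
By the outcome, as a careful person would: the job done as asked, in the order asked, and still so for the second after the job is handed in, while the arm keeps its last pose, push and grip.
It also fails if it takes over 58 s, if anything falls off the work surface, if the arm or the gripper's body presses on something with over 40 N, if the wrist force passes 120 N, or if a joint passes its speed limit or range.

### The arm

A 6-joint arm with a two-finger parallel gripper is mounted at the origin on the work surface. World frame = base frame: x ahead of the robot, y to its left, z up, the work surface at z = 0. Lengths are in m, angles in degrees, forces in N, time in s.
With the tool pointing down it reaches from about 0.3 to 0.875 m from the base axis. Payload 4.2 kg.
Tool frame: the origin (TCP) lies on the centre line of the jaws, within the pads' length; the fingertips stand 17 mm ahead of it and the grasp point (between the pads) lies 2 mm behind it; z points along the fingers, y is the direction in which the jaws open and shut (so a half turn about z gives the same grasp; the last joint's range is limited). The gripper opens to 85 mm and grips with 20 to 120 N. Pads are 22 mm wide; open, the fingers measure 114 mm over their backs; the gripper's body (76 mm by 85 mm) begins 54 mm behind the grasp point. The pads swing forward as they close: fully open they stand 13 mm farther back than shut.
Start: joints at [-77.98, 18.312, 89.639, -0, 72.044, -1.146], TCP at [0.131, -0.56, 0.248] pointing down, gripper open.
Joint ranges: [-177.97, 177.97], [-48.28, 115.42], [12.27, 149.76], [-77.06, 257.06], [2.81, 150.46], [-146.56, 146.56]. Speed limits (degrees/s): [147.25, 147.25, 180, 180, 180, 180].

### API

Orientations are given as [roll, pitch, yaw] about the fixed x, y, z axes, in that order (R = Rz(yaw) Ry(pitch) Rx(roll)).
In Python, from workcell import * gives the robot as it stands.
- The arm moves only by the shell command python3 -m crank 'ROWS' [FORCE]. ROWS is JSON, a list of rows, each a list of 7 numbers: the turn, a rotation vector about the tool's x, y, z in degrees, then the shift along the tool's x, y, z in cm, then the finger opening in cm, from 0 to 8.54. In form: [[wx, wy, wz, x, y, z, fingers], ...]. A call has 1 to 12 rows; each row shifts and turns the commanded pose from where the row before left it, along the tool's axes as they then stand; what a row does not reach is not made up. A row lasts 1/8 s, in which the tool goes at most 62.5 mm and 10.7 degrees, less where a joint would pass 70% of its speed; a pose out of reach is approached as far as the arm can. A call is refused whole if a number of a shift passes 6.25 or a number of a turn 10.7, either way. A call with a gripper value outside its range is refused whole. The fingers move at their own pace and stop on an object; FORCE is the grip in N (left out, the last holds). Time passes only in rows, so rows that do not move let the fingers close. It gives the time, the measured TCP pose, the force and the opening at its end, in the units of the state.
- get_obs(): the state, without advancing time (a new reading comes with each control period).
- camera(name): name is "scene" or "side" or "wrist"; returns a dict with "image" (480x640x3 uint8, red, green, blue), "z_map" (480x640 float32, m along the optical axis (not along the pixel's ray), 0 where there is no reading), "fx", "fy", "cx", "cy" (pixels), "R" (3x3) and "t" (3): a world point X has camera coordinates R X + t; the wrist camera has in their place "hand_eye" (4x4, takes a point from camera to tool coordinates, whose origin is the TCP and whose axes are the flange's). Camera axes: x right, y down, z forward; pixel columns grow to the right and rows downward; lengths in m; the calibration is good to about 2 mm. A picture is of the moment at which its call begins: read the wrist's pose just before it.
- hand_in(): hands the job in, once; it reports no verdict.
Trained networks look in the newest picture that a camera, given by its name, has taken for a name from the list of things; names that differ only in an ending like _2 or _b are one class to them, and where a whole thing is asked for, a point or a joint stands for the part that bears it (a point fixed in the world has none). Each returns a list of dicts, best first, with "confidence" (0 to 1); they miss things now and then, are a little off and sometimes report something else, mostly with a low value. They report only what shows in the picture. A call takes as long as a camera call. They do not tell look-alikes from the thing itself.
- cut_out(camera, target): "pixels" (480x640 bool, what is visible of it) and "xy" ([column, row] as shares, 0 to 1, of the picture: columns of its width, rows of its height, amid what is visible of it).
- spot_point(camera, target): "xy" ([column, row] as shares, 0 to 1, of the picture: columns of its width, rows of its height: a listed point, or the origin of a listed thing).
The state is a dict: "t": time; "joint_positions": joint angles; "qvel": joint speeds; "joint_torque": joint torques, N m; "position": TCP position; "tool_rot": TCP orientation; "wrist_force": force on the tool from outside, world axes, zero at the start; "moment": the same for the moment, N m; "opening": opening from 0.0 (shut) to 1.0 (fully open).
Only numpy, scipy, OpenCV 4.12 (cv2) and the standard library are available. Lean on these libraries where they do the work, as an engineer would, in place of code of your own. Each camera call takes 0.05 s, during which the arm holds its last target.

## Working session

There is one attempt and no reset: what is moved stays moved. The work goes in short steps, Python scripts to look and compute and a shell command to move; the robot and the scene stay as the last step left them, time stands still between calls to the robot, and variables do not carry over. Pictures are saved under pics/ and viewed, and the job is handed in when it is done.

```bash
ls; mkdir -p pics
cat > h.py <<'E'
from workcell import *
import numpy as np, cv2
def snap(n,f):
    c=camera(n); cv2.imwrite('pics/'+f,c['image'][:,:,::-1]); return c
def deproj(c,u,v,z=None):
    z=c['z_map'][int(v),int(u)] if z is None else z
    p=np.array([(u-c['cx'])/c['fx']*z,(v-c['cy'])/c['fy']*z,z])
    return c['R'].T@(p-c['t'])
def ray_plane(c,u,v,h):
    d=c['R'].T@np.array([(u-c['cx'])/c['fx'],(v-c['cy'])/c['fy'],1]); o=-c['R'].T@c['t']
    return o+d*(h-o[2])/d[2]
def proj(c,X):
    p=c['R']@np.array(X)+c['t']; return p[0]/p[2]*c['fx']+c['cx'],p[1]/p[2]*c['fy']+c['cy']
E
python3 - <<'E'
from h import *
np.set_printoptions(precision=4,suppress=True)
print(get_obs())
for n in ['scene','side']:
    c=snap(n,n+'0.png'); print(n,-c['R'].T@c['t'])
    for tg in ['carrier_center','ring_center','chamber_hinge','lid_handle','lid_pointer','mark_tip','bottle','vial','tuberack','tipbox','slipbox','beaker']:
        for r in spot_point(n,tg):
            u,v=r['xy'][0]*640,r['xy'][1]*480
            print(tg,round(r['confidence'],2),round(u),round(v),deproj(c,min(u,639),min(v,479)), ray_plane(c,u,v,0.019 if 'carr' in tg else 0))
E
```

```text
pics
{'t': 0.0, 'joint_positions': array([-77.9784,  18.3519,  89.7082,  -0.0019,  72.0418,  -1.1477]), 'qvel': array([ 0.0149, -0.0023,  0.0662,  0.102 , -0.104 ,  0.0447]), 'joint_torque': array([  0.0019, -41.5524, -23.416 ,   0.0001,   0.0083,  -0.    ]), 'position': array([ 0.1309, -0.5594,  0.2475]), 'tool_rot': array([-179.8981,   -0.0003,   13.1699]), 'wrist_force': array([-0.7508, -0.3848, -0.1065]), 'moment': array([ 0.0011,  0.0037, -0.066 ]), 'opening': 0.998672455337106}
scene [1.2311 0.2767 1.1202]
carrier_center 0.8 185 194 [ 0.4298 -0.4779  0.031 ] [ 0.4209 -0.4862  0.019 ]
carrier_center 0.8 293 174 [ 0.2606 -0.229   0.0392] [ 0.2424 -0.2385  0.019 ]
carrier_center 0.65 286 237 [ 0.4728 -0.1538  0.0375] [ 0.4599 -0.1612  0.019 ]
chamber_hinge 0.56 433 341 [0.6584 0.2734 0.0984] [0.6032 0.2731 0.    ]
chamber_hinge 0.21 454 262 [0.4527 0.2658 0.114 ] [0.3645 0.2645 0.    ]
lid_handle 0.91 453 265 [0.4916 0.2655 0.1504] [0.3769 0.2637 0.    ]
lid_handle 0.57 284 241 [ 0.4852 -0.1522  0.0362] [ 0.4603 -0.1666  0.    ]
lid_pointer 0.64 393 269 [0.5188 0.1421 0.107 ] [0.4
[... 1015 characters left out ...]
le 0.74 311 317 [0.4818 0.2674 0.1563] [0.5078 0.1462 0.    ]
lid_pointer 0.82 312 287 [ 0.528   0.0417 -0.0062] [0.5268 0.047  0.    ]
lid_pointer 0.6 240 323 [0.6469 0.2762 0.1083] [0.6807 0.1969 0.    ]
mark_tip 0.54 294 262 [0.5443 0.1503 0.1997] [ 0.5915 -0.0351  0.    ]
bottle 0.59 245 238 [ 0.7404 -0.0745  0.0296] [ 0.7514 -0.1037  0.    ]
vial 0.63 262 258 [ 0.6809 -0.0223  0.0106] [ 0.6843 -0.0321  0.    ]
tuberack 0.77 273 200 [ 0.6899 -0.2047  0.066 ] [ 0.7123 -0.2796  0.    ]
tipbox 0.69 340 160 [ 0.5344 -0.474   0.0363] [ 0.5415 -0.5225  0.    ]
slipbox 0.95 385 221 [ 0.3594 -0.224   0.0196] [ 0.3602 -0.2457  0.    ]
beaker 0.81 235 436 [0.5951 0.5151 0.0439] [0.606 0.494 0.   ]
```

View pics/scene0.png

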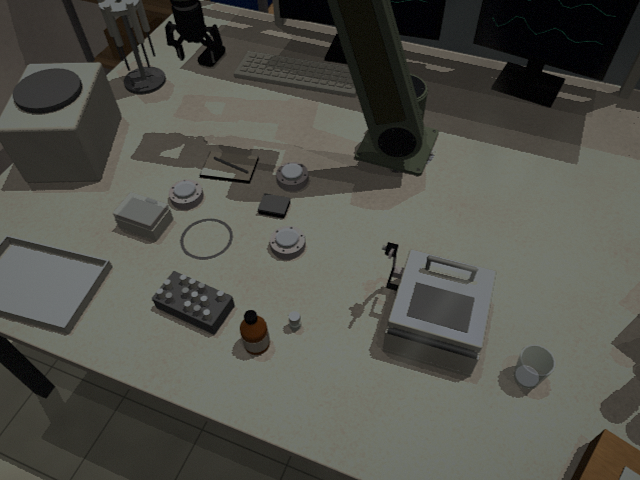

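View pics/side0.png

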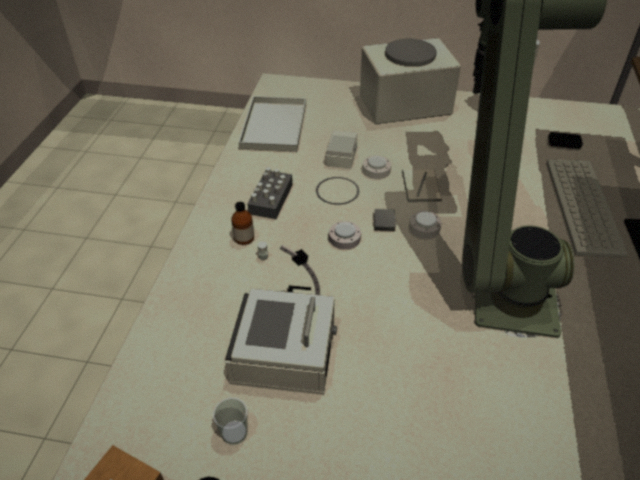

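Three carriers show in the scene picture, at about (185,193), (293,174) and (287,241). The one farthest to the robot's left (+y) is at (287,241). The ring is at (206,238), and the chamber is at (440,300) with its handle toward the robot. Next I'll refine these positions.

```bash
cat > m.py <<'E'
from h import *
np.set_printoptions(precision=4,suppress=True)
def cloud(c,mask):
    v,u=np.nonzero(mask&(c['z_map']>0)); z=c['z_map'][v,u]
    p=np.stack([(u-c['cx'])/c['fx']*z,(v-c['cy'])/c['fy']*z,z],1); return (p-c['t'])@c['R']
E
python3 - <<'E'
from m import *
for n in ['scene','side']:
    c=camera(n)
    for r in cut_out(n,'carrier_center'):
        P=cloud(c,r['pixels']); 
        if len(P)<30: print('few');continue
        # rim ellipse -> bottom-ish; use disc top points
        d=P[(P[:,2]>.015)]
        T=P[(P[:,2]>.031)]
        q=[(d[:,i].min()+d[:,i].max())/2 for i in (0,1)]
        print(n,'carrier',round(r['confidence'],2),np.median(P,0),'top',np.mean(T,0),'bb',q,len(P))
    for tg in ['lid','lid_handle','lid_pointer','mark','ring_center','chamber_hinge']:
        for r in cut_out(n,tg):
            P=cloud(c,r['pixels'])
            if len(P)<3: print(tg,'few'); continue
            print(n,tg,round(r['confidence'],2),r['xy']*np.array([640,480]),len(P),'med',np.median(P,0),'min',P.min(0),'max',P.max(0))
    # ring: find grey pixels near
    cy,cx=np.mgrid[0:480,0:640]
    P=cloud(c,np.ones((480,640),bool))
    img=c['image'].astype(float).mean(2)
    best=None
    # build template: dark ring on bench
    th=np.linspace(0,2*np.pi,90,endpoint=False)
    g=cv2.GaussianBlur(img,(0,0),1)
    def val(x,y,r):
        s=[]
        for t in th:
            u,v=proj(c,[x+r*np.cos(t),y+r*np.sin(t),0]); s.append(g[int(round(v)),int(round(u))])
        return np.mean(s)
    for x in np.arange(.495,.555,.003):
        for y in np.arange(-.41,-.34,.003):
            s=val(x,y,.065)-.5*(val(x,y,.055)+val(x,y,.076))
            if best is None or s<best[0]: best=(s,x,y)
    print(n,'ring',best)
E
```

```text
scene carrier 0.95 [ 0.4841 -0.1439  0.0291] top [ 0.4747 -0.1494  0.0383] bb [np.float64(0.47135005282623255), np.float64(-0.150611321220614)] 1003
scene carrier 0.91 [ 0.4307 -0.4744  0.0293] top [ 0.4212 -0.4839  0.0381] bb [np.float64(0.42015930860354567), np.float64(-0.4843341908996185)] 848
scene carrier 0.58 [ 0.2623 -0.2282  0.029 ] top [ 0.2521 -0.2347  0.0376] bb [np.float64(0.24815288810200298), np.float64(-0.23658025829874116)] 779
scene carrier 0.24 [ 0.6897 -0.0332  0.0439] top [ 0.6858 -0.0351  0.0474] bb [np.float64(0.683881846148978), np.float64(-0.03628129722965172)] 204
scene lid 0.62 [441.088 303.408] 7662 med [0.5611 0.2677 0.1119] min [ 0.3569  0.1383 -0.0054] max [0.6553 0.3792 0.1636]
scene lid_handle 0.3 [534.016 365.184] 1344 med [0.6017 0.4868 0.0539] min [ 0.5255  0.4491 -0.003 ] max [0.6497 0.52   0.0882]
scene lid_pointer 0.69 [272.576 204.912] 624 med [ 0.3726 -0.2363  0.0211] min [ 0.3122 -0.2914 -0.0035] max [ 0.4029 -0.1977  0.0285]
scene lid_pointer 0.67 [441.6   300.288] 7726 med [0.5611 0.2677 0.1118] min [ 0.3514  0.124  -0.0047] max [0.6553 0.38
[... 1230 characters left out ...]
] 6914 med [0.5432 0.2829 0.1119] min [ 0.4397  0.0476 -0.0067] max [0.6638 0.3771 0.1621]
side lid_pointer 0.95 [285.312 328.608] 6801 med [0.543  0.284  0.1119] min [ 0.439   0.0615 -0.0058] max [0.6504 0.3771 0.1621]
side mark 0.64 [298.88  258.096] 173 med [0.5327 0.1454 0.2065] min [0.5171 0.1228 0.1824] max [0.5504 0.1515 0.2215]
side ring_center 0.52 [332.288 202.704] 159 med [ 0.536  -0.346   0.0003] min [ 0.4602 -0.4305 -0.0065] max [ 0.5934 -0.291   0.0064]
side chamber_hinge 0.59 [285.12  339.984] 10208 med [0.5429 0.3061 0.1106] min [ 0.4349 -0.09   -0.0076] max [0.6964 0.3771 0.2401]
side ring (np.float64(-31.168409746073948), np.float64(0.525), np.float64(-0.36499999999999994))
```

```bash
python3 -m crank '[[0,0,-10.15,0,0,0,6],[0,0,-10.15,0,0,0,6],[0,0,-10.15,0,0,0,6],[0,0,-10.15,0,0,0,6],[0,0,-10.15,0,0,0,6],[0,0,-10.15,0,0,0,6],[0,0,-10.15,0,0,0,6],[0,0,-10.15,0,0,0,6],[0,0,-10.15,0,0,0,6]]' 40
python3 -m crank '[[0,0,0,3.34,3.6,0,6],[0,0,0,3.34,3.6,0,6],[0,0,0,3.34,3.6,0,6],[0,0,0,3.34,3.6,0,6],[0,0,0,3.34,3.6,0,6],[0,0,0,3.34,3.6,0,6],[0,0,0,3.34,3.6,0,6],[0,0,0,3.34,3.6,0,6],[0,0,0,3.34,3.6,0,6],[0,0,0,3.34,3.6,0,6],[0,0,0,3.34,3.6,0,6],[0,0,0,3.34,3.6,0,6]]'
```

```text
t: 3.22
position: [0.131, -0.5599, 0.2483]
tool_rot: [-180.0, 0.0, 104.9]
wrist_force: [-0.2, -0.4, -0.1]
opening: 0.706
t: 4.72
position: [0.4495, -0.0621, 0.2486]
tool_rot: [180.0, 0.0, 104.5]
wrist_force: [-0.1, -1.2, -0.4]
opening: 0.699
```

```bash
python3 -m crank '[[0,0,0,0,0,5,6],[0,0,0,0,0,5,6],[0,0,0,0,0,4,6],[0,0,0,0,0,3,6],[0,0,0,0,0,2,6],[0,0,0,0,0,2,6],[0,0,0,0,0,0.8,6],[0,0,0,0,0,0.7,6],[0,0,0,0,0,0,6]]'
python3 - <<'E'
from m import *
o=get_obs();print(o['position'],o['tool_rot'],o['wrist_force'])
c=snap('wrist','w1.png'); print(c['hand_eye'])
c=snap('scene','s1.png')
c=snap('side','d1.png')
a=cv2.imread('pics/s1.png')[100:340,140:460];b=cv2.imread('pics/d1.png')[120:360,200:520]
cv2.imwrite('pics/sd1.png',cv2.resize(np.hstack([a,b]),(800,300)))
for r in cut_out('side','carrier_center'):
    P=cloud(c,r['pixels']);T=P[P[:,2]>.031]
    print(r['confidence'],T.mean(0))
E
```

```text
t: 5.85
position: [0.4488, -0.0636, 0.0233]
tool_rot: [180.0, 0.0, 104.5]
wrist_force: [-0.0, -0.7, -0.2]
opening: 0.703
[ 0.4488 -0.0636  0.0233] [179.9955   0.0073 104.5166] [-0.0461 -0.6591 -0.2278]
[[ 0.0009 -0.9638 -0.2665  0.0668]
 [ 1.      0.0006  0.0011  0.0008]
 [-0.0009 -0.2665  0.9638 -0.1266]
 [ 0.      0.      0.      1.    ]]
0.74 [ 0.2474 -0.2298  0.0379]
0.47 [ 0.387  -0.4547  0.0316]
```

View pics/w1.png

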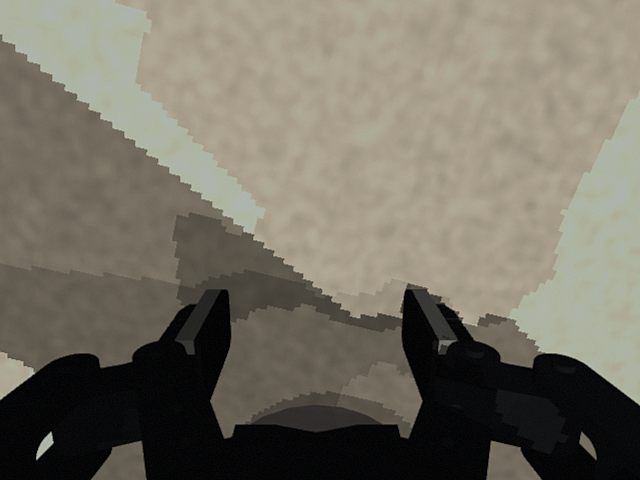

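View pics/sd1.png

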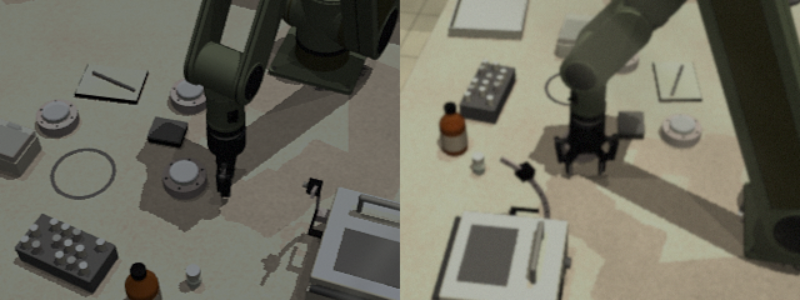

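The wrist picture shows the dish edge centred between the fingers at column ~325, so the tool is aligned. In the overview pictures nothing stands on the path to the ring. I'll push now.

```bash
python3 -m crank '[[0,0,0,-2,0,0,6],[0,0,0,-1,0,0,6],[0,0,0,-0.7,0,0,6],[0,0,0,-0.7,0,0,6],[0,0,0,-1.2,0,0,6],[0,0,0,-1.8,0,0,6],[0,0,0,-2,0,0,6],[0,0,0,-2,0,0,6],[0,0,0,-2,0,0,6],[0,0,0,-2,0,0,6],[0,0,0,-1.5,0,0,6],[0,0,0,-1,0,0,6]]'
python3 -m crank '[[0,0,0,-1,0,0,6],[0,0,0,-1,0,0,6],[0,0,0,-1,0,0,6],[0,0,0,-1,0,0,6],[0,0,0,-1,0,0,6],[0,0,0,-0.5,0,0,6]]'
python3 - <<'E'
from m import *
o=get_obs();print(o['position'],o['tool_rot'],o['wrist_force'])
a=snap('scene','s2.png')['image'];
b=snap('side','d2.png')['image']
a=a[100:340,100:420];b=b[120:360,200:520]
cv2.imwrite('pics/sd2.png',cv2.resize(np.hstack([a,b])[:,:,::-1],(800,300)))
c=camera('scene')
for r in cut_out('scene','carrier_center'):
    P=cloud(c,r['pixels']);T=P[P[:,2]>.031]
    print(r['confidence'],T.mean(0),len(T))
E
```

```text
t: 7.55
position: [0.4938, -0.2379, 0.0232]
tool_rot: [-180.0, -0.0, 104.5]
wrist_force: [-2.5, 4.3, 2.3]
opening: 0.708
t: 8.3
position: [0.5076, -0.291, 0.0233]
tool_rot: [180.0, 0.0, 104.5]
wrist_force: [-0.6, 3.2, 1.7]
opening: 0.7
[ 0.5076 -0.291   0.0233] [179.9854   0.0248 104.4952] [-0.6386  3.2152  1.7169]
0.95 [ 0.5282 -0.3383  0.0417] 268
0.71 [ 0.7683 -0.0914  0.0864] 867
0.69 [ 0.2519 -0.2353  0.0378] 315
0.6 [0.5591 0.2674 0.1132] 7568
0.57 [ 0.4211 -0.4825  0.038 ] 346
```

View pics/sd2.png

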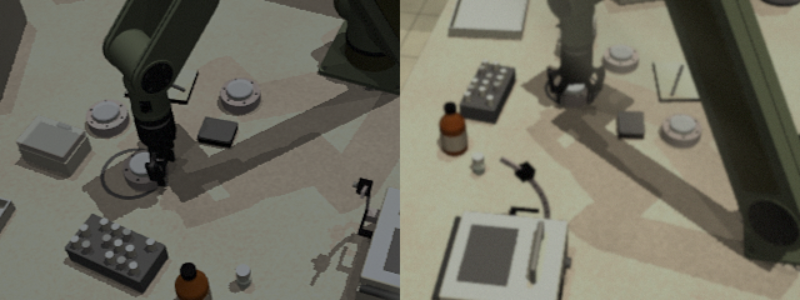

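The carrier is nested between the fingers and lies partly in the ring, with about 29 mm still to go.

```bash
python3 -m crank '[[0,0,0,-0.7,0,0,6],[0,0,0,-0.8,0,0,6],[0,0,0,-0.6,0,0,6],[0,0,0,-0.4,0,0,6],[0,0,0,-0.3,0,0,6],[0,0,0,0,0,0,6]]'
python3 -m crank '[[0,0,0,1,0,0,6],[0,0,0,3,0,0,6],[0,0,0,5,0,0,6],[0,0,0,4,0,-4,6],[0,0,0,4,0,-6,6],[0,0,0,3.5,0,-6,6],[0,0,0,3,0,-5,6],[0,0,0,3,0,0,6]]'
python3 - <<'E'
from m import *
o=get_obs();print(o['position'],o['tool_rot'],o['wrist_force'])
a=snap('scene','s3.png');
for r in cut_out('scene','carrier_center'):
    P=cloud(a,r['pixels']);T=P[(P[:,2]>.031)&(P[:,2]<.045)]
    if len(T)<600 and len(T)>50: print('scene',r['confidence'],T.mean(0),len(T))
b=snap('side','d3.png')
for r in cut_out('side','carrier_center'):
    P=cloud(b,r['pixels']);T=P[(P[:,2]>.031)&(P[:,2]<.045)]
    if len(T)<600 and len(T)>50: print('side',r['confidence'],T.mean(0),len(T))
a=a['image'][160:320,120:300];b=b['image'][120:280,250:430]
cv2.imwrite('pics/sd3.png',cv2.resize(np.hstack([a,b])[:,:,::-1],(800,356),interpolation=cv2.INTER_CUBIC))
E
```

```text
t: 9.25
position: [0.5145, -0.3177, 0.0233]
tool_rot: [180.0, 0.0, 104.5]
wrist_force: [-0.9, 2.5, 1.2]
opening: 0.703
t: 10.25
position: [0.4524, -0.0687, 0.2236]
tool_rot: [179.4, 0.3, 104.5]
wrist_force: [0.9, 0.2, -0.7]
opening: 0.701
[ 0.4524 -0.0687  0.2236] [179.4176   0.3089 104.5367] [ 0.9033  0.1809 -0.6971]
scene 0.92 [ 0.2516 -0.2354  0.0376] 313
scene 0.68 [ 0.4228 -0.4823  0.038 ] 346
scene 0.67 [ 0.5293 -0.3581  0.0382] 399
side 0.97 [ 0.2468 -0.2299  0.038 ] 286
side 0.84 [ 0.4141 -0.4801  0.0384] 192
```

View pics/sd3.png

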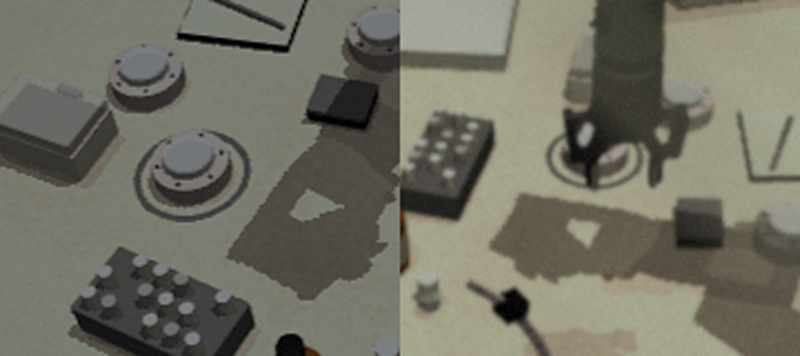

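The carrier lies clear inside the ring, about 5 mm off centre. Next I'll measure the lid, handle and marker.

Run:
```python
from m import *
for n in ['scene','side']:
    c=camera(n)
    P=cloud(c,np.ones((480,640),bool))
    B=P[(P[:,0]>.44)&(P[:,0]<.54)&(P[:,1]>.18)&(P[:,1]<.36)&(P[:,2]>.14)&(P[:,2]<.18)]
    m=B.mean(0);u,s,vt=np.linalg.svd(B[:,:2]-m[:2],full_matrices=False)
    d=vt[0]*np.sign(vt[0][1]);print(n,'bar',len(B),m,B.min(0),B.max(0),'yaw',np.degrees(np.arctan2(-d[0],d[1])))
    L=P[(P[:,0]>.4)&(P[:,0]<.7)&(P[:,1]>.1)&(P[:,1]<.42)&(P[:,2]>.106)&(P[:,2]<.116)]
    r=cv2.minAreaRect((L[:,:2]*1000).astype(np.float32)); print('lid top rect',r,L[:,2].mean())
    Q=P[(P[:,0]>.4)&(P[:,0]<.7)&(P[:,1]>.1)&(P[:,1]<.165)&(P[:,2]>.12)&(P[:,2]<.26)]
    print('quad',len(Q),Q.mean(0),Q.min(0),Q.max(0))
    # black points
    z=c['z_map']
    for r in cut_out(n,'mark'):
        P2=cloud(c,r['pixels']);P2=P2[P2[:,2]>.13]; print('mark',r['confidence'],len(P2),P2.mean(0) if len(P2) else 0,P2.min(0) if len(P2) else 0,P2.max(0) if len(P2) else 0)
    for tg in ['mark_tip','lid_pointer']:
        for q in spot_point(n,tg): print(tg,q['confidence'],q['xy']*np.array([640,480]))
    im=c['image']; s=(slice(220,380),slice(350,510)) if n=='scene' else (slice(230,390),slice(210,370))
    cv2.imwrite(f'pics/{n}4.png',cv2.resize(im[s][:,:,::-1],(600,600),interpolation=cv2.INTER_CUBIC))
```

```text
scene bar 299 [0.4917 0.2631 0.1543] [0.4812 0.2072 0.1407] [0.4995 0.3179 0.1624] yaw 3.1300662934418306
lid top rect ((548.2470092773438, 252.18408203125), (207.61639404296875, 227.67218017578125), 3.268817186355591) 0.11169952947273014
quad 191 [0.5449 0.1358 0.2084] [0.4983 0.1153 0.1215] [0.5831 0.147  0.2414]
mark_tip 0.62 [393.6   257.712]
lid_pointer 0.56 [390.976 268.608]
side bar 226 [0.4876 0.2705 0.1555] [0.48   0.2105 0.1415] [0.4963 0.3228 0.1619] yaw 2.95010111501296
lid top rect ((546.7737426757812, 254.88851928710938), (205.7399444580078, 230.61068725585938), 3.0980703830718994) 0.1117508902475587
quad 402 [0.5318 0.1422 0.194 ] [0.4913 0.1243 0.1205] [0.5813 0.1517 0.2405]
mark 0.46 141 [0.5329 0.1432 0.2066] [0.5183 0.1293 0.1875] [0.551  0.1515 0.2218]
mark_tip 0.69 [294.592 263.088]
lid_pointer 0.59 [313.088 285.216]
lid_pointer 0.17 [235.584 434.976]
```

View pics/scene4.png

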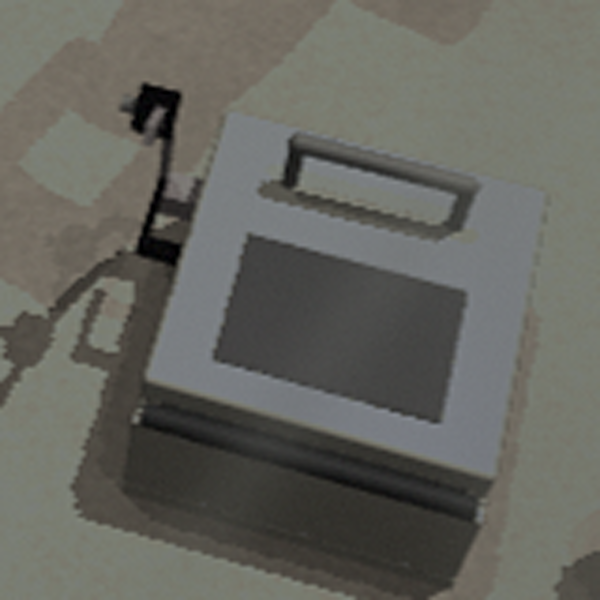

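View pics/side4.png

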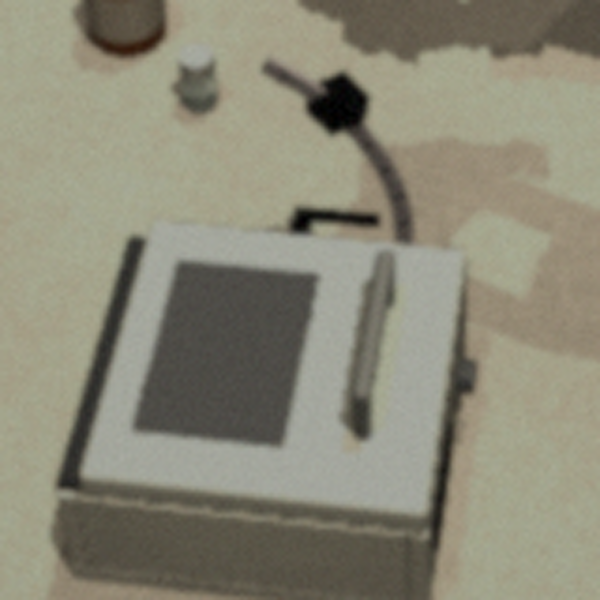

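```bash
cat > fit.py <<'E'
from m import *
from scipy.optimize import minimize
yaw=np.radians(3.05); H0=np.array([.654,.2748,.09])
X=np.array([np.cos(yaw),np.sin(yaw),0]);Y=np.array([-np.sin(yaw),np.cos(yaw),0]);Z=np.array([0,0,1.])
def W(H,r,a,y,off=0): # radius r at angle a
    return H+X*(-r*np.cos(a)+off*np.sin(a))+Z*(r*np.sin(a)+off*np.cos(a))+Y*y
def hull(c,a,y,R,H,shape):
    pts=[proj(c,W(H,R+i*.014,a,y+j*.011,k*.014)) for i in(-1,1) for j in(-1,1) for k in (-1,1)]
    m=np.zeros(shape,np.uint8); S=8
    cv2.fillConvexPoly(m,cv2.convexHull((np.array(pts)*16).astype(np.int32)),255,shift=4); return m>0
E
python3 - <<'E'
from fit import *
cs={n:camera(n) for n in ['scene','side']}
M={}
for n,c in cs.items():
    u,v=proj(c,W(H0,.165,.68,-.126)); print(n,u,v)
    g=c['image'].mean(2); m=np.zeros((480,640),bool); s=(slice(int(v)-16,int(v)+17),slice(int(u)-16,int(u)+17))
    m[s]=g[s]<38
    nl,l,st,_=cv2.connectedComponentsWithStats(m.astype(np.uint8)); k=1+np.argmax(st[1:,4]); m=l==k
    M[n]=m; print(st[k], [round(x,1) for x in np.argwhere(m).mean(0)[::-1]])
res=[]
for a in np.arange(.5,.85,.01):
  for y in np.arange(-.14,-.112,.003):
    for R in (.159,.165,.171):
      io=[]
      for n,c in cs.items():
        h=hull(c,a,y,R,H0,(480,640)); io.append((h&M[n]).sum()/(h|M[n]).sum())
      res.append((sum(io),a,y,R,io))
res.sort(key=lambda r:-r[0])
for r in res[:6]: print(r)
for n in cs:
    print(n,max(((r[4][list(cs).index(n)],r[1:4]) for r in res),key=lambda q:q[0]))
# triangulate net mark_tip
from numpy.linalg import lstsq
for tg,px in {'mark_tip':{'scene':(393.6,257.7),'side':(294.6,263.1)}}.items():
    A=[];b=[]
    for n,(u,v) in px.items():
        c=cs[n];
        for q,row,f in ((u-c['cx'],0,c['fx']),(v-c['cy'],1,c['fy'])):
            A.append(q*c['R'][2]-f*c['R'][row]); b.append(f*c['t'][row]-q*c['t'][2])
    p=lstsq(np.array(A),np.array(b),rcond=None)[0]; d=p-H0; print(tg,p,'r',np.hypot(d@X,d[2]),'ang',np.arctan2(d[2],-d@X),'y',d@Y)
E
```

```text
scene 394.9727513203725 250.8476816413509
[385 243  13  24 116] [np.float64(391.5), np.float64(249.8)]
side 300.1523501882704 261.4349145414706
[293 251  14  14 136] [np.float64(300.1), np.float64(257.7)]
(np.float64(1.1327364053286744), np.float64(0.7000000000000002), np.float64(-0.134), 0.165, [np.float64(0.5684210526315789), np.float64(0.5643153526970954)])
(np.float64(1.1321116928446773), np.float64(0.6800000000000002), np.float64(-0.134), 0.165, [np.float64(0.5654450261780105), np.float64(0.5666666666666667)])
(np.float64(1.130404523705959), np.float64(0.7200000000000002), np.float64(-0.134), 0.165, [np.float64(0.5684210526315789), np.float64(0.5619834710743802)])
(np.float64(1.123584165077941), np.float64(0.6600000000000001), np.float64(-0.137), 0.165, [np.float64(0.5675675675675675), np.float64(0.5560165975103735)])
(np.float64(1.1212665810868634), np.float64(0.6900000000000002), np.float64(-0.134), 0.165, [np.float64(0.5684210526315789), np.float64(0.5528455284552846)])
(np.float64(1.1210730446024564), np.float64(0.7300000000000002), np.float64(-0.134), 0.165, [np.float64(0.5538461538461539), np.float64(0.5672268907563025)])
scene (np.float64(0.5775401069518716), (np.float64(0.5700000000000001), np.float64(-0.137), 0.165))
side (np.float64(0.5787234042553191), (np.float64(0.7000000000000002), np.float64(-0.14), 0.165))
mark_tip [0.5458 0.1437 0.187 ] r 0.15045524201808957 ang 0.7008337751893259 y -0.12513716120078797
```

```bash
python3 -m crank '[[0,0,0,0,0,-5,8],[0,0,0,0,0,-5,8],[0,0,0,3.43,2.71,0,8],[0,0,0,3.43,2.71,0,8],[0,0,0,3.43,2.71,0,8],[0,0,0,3.43,2.71,0,8],[0,0,0,3.43,2.71,0,8],[0,0,5.7,0,0,0,8],[0,0,5.7,0,0,0,8],[0,0,0,0,0,0,8]]' 60
python3 - <<'E'
from fit import *
from scipy.spatial.transform import Rotation as Ro
o=get_obs();c=snap('wrist','w5.png')
print(o['position'],o['tool_rot'],c['fx'])
Rt=Ro.from_euler('xyz',o['tool_rot'],degrees=True).as_matrix()
he=c['hand_eye']; Rw=Rt@he[:3,:3]; tw=Rt@he[:3,3]+o['position']
c['R']=Rw.T; c['t']=-Rw.T@tw
import pickle; pickle.dump(c,open('w5.pkl','wb'))
for tg in ['mark_tip','lid_pointer','lid_handle','chamber_hinge']:
    for q in spot_point('wrist',tg):
        u,v=q['xy'][0]*640,q['xy'][1]*480; p=deproj(c,min(u,639),min(v,479)); d=p-H0
        print(tg,round(q['confidence'],2),round(u,1),round(v,1),p,'local',d@X,d@Y,d[2])
for a in (.6,.65,.7,.75): print(a,proj(c,W(H0,.151,a,-.126)))
print('handle',proj(c,W(H0,.1763,np.arctan2(62,165),0)))
E
```

```text
t: 12.2
position: [0.5384, 0.1308, 0.319]
tool_rot: [-180.0, 0.0, 93.2]
wrist_force: [-0.5, 0.3, 0.1]
opening: 0.939
[0.5384 0.1308 0.319 ] [-179.9788    0.0124   93.1926] 432.7004010772473
mark_tip 0.57 337.2 212.7 [0.5507 0.1449 0.2095] local -0.11005121614281989 -0.12425322631122884 0.11947734247630096
lid_pointer 0.6 279.1 187.5 [0.502  0.1214 0.0003] local -0.15994504449317842 -0.14511989703238332 -0.08973880235689098
chamber_hinge 0.63 481.9 20.9 [0.6494 0.2671 0.1111] local -0.004962062755327358 -0.0074019483090924125 0.02107209127029433
0.6 (np.float64(311.68016252389856), np.float64(203.3795691439231))
0.65 (np.float64(318.6874407328045), np.float64(205.37692376685666))
0.7 (np.float64(326.4922547768352), np.float64(207.38647540083664))
0.75 (np.float64(335.10632965180247), np.float64(209.3985293173265))
handle (np.float64(245.9657323065403), np.float64(-7.184806341103041))
```

View pics/w5.png

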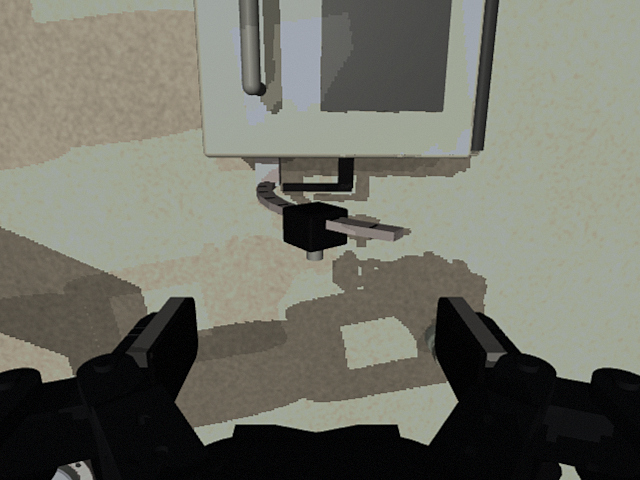

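The wrist picture shows the block at columns 284–347, rows 203–250, and the pointer strip with its tip at about (283,187). I'll fit both.

Run:
```python
from fit import *
import pickle; c=pickle.load(open('w5.pkl','rb'))
g=c['image'].mean(2)
m=np.zeros((480,640),bool); m[195:255,278:352]=g[195:255,278:352]<45
nl,l,st,_=cv2.connectedComponentsWithStats(m.astype(np.uint8)); k=1+np.argmax(st[1:,4]); m=l==k; print(st[k])
P=cloud(c,m); D=P-H0; loc=np.stack([D@X,D@Y,D[:,2]],1)
print('block loc min/max',np.percentile(loc,2,0),np.percentile(loc,98,0),loc.mean(0))
res=[]
for dx in np.arange(-.006,.0061,.002):
 for a in np.arange(.55,.85,.01):
  for y in np.arange(-.134,-.117,.002):
   for R in (.161,.165,.169):
    h=hull(c,a,y,R,H0+dx*X,(480,640)); res.append(((h&m).sum()/(h|m).sum(),dx,a,y,R))
res.sort(reverse=True); 
for r in res[:8]: print(np.round(r,3))
for dx in np.arange(-.006,.0061,.002): print(np.round(max(r for r in res if abs(r[1]-dx)<1e-6),3))
# depth fit: angle hist of normals -> box surface distance
from scipy.optimize import least_squares
def f(p):
    a,y,R,dx=p[0],p[1],p[2],0
    e1=np.array([-np.cos(a),0,np.sin(a)]);e2=np.array([np.sin(a),0,np.cos(a)])
    C=R*e1+np.array([0,y,0]); d=loc-C
    q=np.abs(np.stack([d@e1,d[:,1],d@e2],1))-np.array([.014,.011,.014])
    return np.linalg.norm(np.maximum(q,0),axis=1)+np.minimum(q.max(1),0)
for a0 in (.6,.7,.8):
    s=least_squares(f,[a0,-.126,.165],loss='soft_l1',f_scale=.002); print('depthfit',s.x,s.cost,np.abs(s.fun).mean())
# pointer
m=np.zeros((480,640),bool); m[182:193,280:355]=g[182:193,280:355]<45
P=cloud(c,m);D=P-H0; loc=np.stack([D@X,D@Y,D[:,2]],1); loc=loc[loc[:,2]>-.03]
print('pointer',len(loc),np.percentile(loc,2,0),np.percentile(loc,98,0),np.median(loc,0))
# bar
P=cloud(c,np.ones((480,640),bool));D=P-H0; loc=np.stack([D@X,D@Y,D[:,2]],1)
b=loc[(loc[:,0]<-.13)&(loc[:,0]>-.2)&(loc[:,1]>-.07)&(loc[:,1]<.07)&(loc[:,2]>.05)&(loc[:,2]<.08)]
print('bar',len(b),np.percentile(b,3,0),np.percentile(b,97,0),np.median(b,0))
b=loc[(np.abs(loc[:,1])<.12)&(loc[:,0]>-.25)&(loc[:,0]<.05)&(np.abs(loc[:,2]-.022)<.006)]
print('lid',len(b),np.percentile(b,.5,0),np.percentile(b,99.5,0))
```

```text
[ 278  202   70   53 2475]
block loc min/max [-0.1405 -0.1432  0.1046] [-0.1058 -0.1222  0.1308] [-0.1242 -0.1313  0.1211]
[ 0.801 -0.002  0.72  -0.134  0.161]
[ 0.8    0.004  0.7   -0.134  0.165]
[ 0.797  0.002  0.71  -0.134  0.165]
[ 0.795  0.004  0.69  -0.134  0.165]
[ 0.792 -0.002  0.73  -0.134  0.161]
[ 0.791 -0.004  0.73  -0.134  0.161]
[ 0.79   0.     0.71  -0.134  0.161]
[ 0.79   0.006  0.69  -0.134  0.169]
[ 0.776 -0.006  0.75  -0.134  0.161]
[ 0.791 -0.004  0.73  -0.134  0.161]
[ 0.801 -0.002  0.72  -0.134  0.161]
[ 0.79   0.     0.71  -0.134  0.161]
[ 0.797  0.002  0.71  -0.134  0.165]
[ 0.8    0.004  0.7   -0.134  0.165]
[ 0.79   0.006  0.69  -0.134  0.169]
depthfit [ 0.7362 -0.1334  0.1663] 0.0030817064630703234 0.0010479966674303211
depthfit [ 0.7362 -0.1334  0.1663] 0.003081706106954921 0.0010478708083067132
depthfit [ 0.7362 -0.1334  0.1663] 0.003081706106954921 0.0010478708083358336
pointer 535 [-0.1473 -0.1297  0.0128] [-0.0941 -0.1232  0.0163] [-0.1202 -0.127   0.0148]
bar 1786 [-0.1691 -0.0566  0.0634] [-0.1582 -0.0064  0.0695] [-0.1631 -0.0307  0.0676]
lid 41981 [-0.2071 -0.1026  0.0198] [-0.006   0.0049  0.026 ]
```

Run:
```python
from fit import *
import pickle; c=pickle.load(open('w5.pkl','rb'))
g=c['image'].mean(2)
m=np.zeros((480,640),bool); m[195:255,278:352]=g[195:255,278:352]<45
l=cv2.connectedComponentsWithStats(m.astype(np.uint8)); k=1+np.argmax(l[2][1:,4]); m=l[1]==k
P=cloud(c,m); D=P-H0; loc=np.stack([D@X,D@Y,D[:,2]],1); loc=loc[loc[:,2]>.08]
from scipy.optimize import least_squares
def f(p):
    a,y,xc,zc=p
    e1=np.array([-np.cos(a),0,np.sin(a)]);e2=np.array([np.sin(a),0,np.cos(a)])
    d=loc-np.array([xc,y,zc])
    q=np.abs(np.stack([d@e1,d[:,1],d@e2],1))-np.array([.014,.011,.014])
    return np.linalg.norm(np.maximum(q,0),axis=1)+np.minimum(q.max(1),0)
for a0 in (.55,.65,.75):
  for lo in ('soft_l1','cauchy'):
    s=least_squares(f,[a0,-.13,-.122,.111],loss=lo,f_scale=.001); a,y,xc,zc=s.x
    tip=np.array([xc+.014*np.cos(a),zc-.014*np.sin(a)])
    print(s.x,np.abs(s.fun).mean(),'tip r',np.hypot(*tip),'polar',np.arctan2(tip[1],-tip[0]))
im=cv2.resize(c['image'][140:270,240:420][:,:,::-1],(792,572),interpolation=cv2.INTER_CUBIC);cv2.imwrite('pics/w5b.png',np.clip(im.astype(float)*2,0,255))
```

```text
[ 0.6626 -0.1334 -0.123   0.1117] 0.0005241100834141035 tip r 0.1522216326397056 polar 0.7442936428694066
[ 0.6624 -0.1334 -0.123   0.1117] 0.0005235770251793112 tip r 0.1522212879249362 polar 0.7443691351308741
[ 0.6626 -0.1334 -0.123   0.1117] 0.0005241100835929565 tip r 0.15222163264028185 polar 0.7442936421502184
[ 0.6622 -0.1334 -0.123   0.1117] 0.0005235840946847985 tip r 0.15222199223473543 polar 0.7443944163807386
[ 0.6626 -0.1334 -0.123   0.1117] 0.0005241100835931343 tip r 0.15222163264020044 polar 0.7442936421459131
[ 0.6622 -0.1334 -0.123   0.1117] 0.0005235840946850442 tip r 0.15222199223472416 polar 0.7443944163693462[ WARN:0@0.559] global loadsave.cpp:1063 imwrite_ Unsupported depth image for selected encoder is fallbacked to CV_8U.
```

View pics/w5b.png

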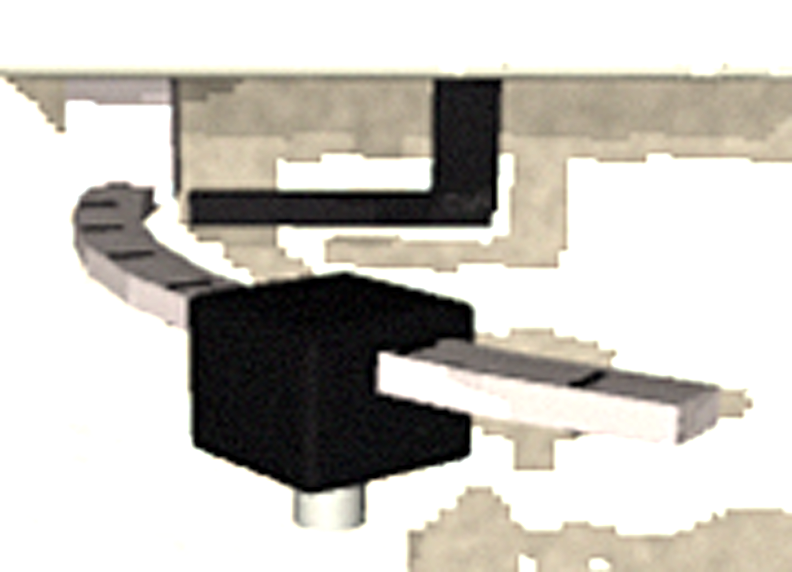

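The block sits at an orientation of 0.66 rad. Its tip has a polar angle of 0.744, and the pointer's own shut offset is 0.079, which gives 0.665. Both point to a lid angle of about 0.66. Now I'll approach the handle.

```bash
python3 -m crank '[[0,0,0,4.6,-1.4,0,5],[0,0,0,4.6,-1.4,0,5],[0,0,0,4.6,-1.3,0,5],[0,0,0,0,0,4,5],[0,0,0,0,0,4,5],[0,0,0,0,0,0,5]]' 60
python3 - <<'E'
from fit import *
from scipy.spatial.transform import Rotation as Ro
o=get_obs();c=snap('wrist','w6.png')
Rt=Ro.from_euler('xyz',o['tool_rot'],degrees=True).as_matrix()
he=c['hand_eye']; Rw=Rt@he[:3,:3]; tw=Rt@he[:3,3]+o['position']
c['R']=Rw.T; c['t']=-Rw.T@tw
print(o['position'],o['tool_rot'])
P=cloud(c,np.ones((480,640),bool));D=P-H0; loc=np.stack([D@X,D@Y,D[:,2]],1)
b=loc[(loc[:,0]<-.13)&(loc[:,0]>-.2)&(loc[:,1]>-.07)&(loc[:,1]<.07)&(loc[:,2]>.05)&(loc[:,2]<.08)]
print('bar',len(b),np.percentile(b,3,0),np.percentile(b,97,0),np.median(b,0))
d=o['position']-H0; print('tool loc',d@X,d@Y,d[2])
E
```

```text
t: 13.2
position: [0.4882, 0.2655, 0.2366]
tool_rot: [-179.6, 0.2, 93.1]
wrist_force: [-0.6, 0.8, 0.1]
opening: 0.588
[0.4882 0.2655 0.2366] [-179.6374    0.1696   93.1498]
bar 4796 [-0.1694 -0.052   0.0641] [-0.1583  0.0492  0.0696] [-0.1639  0.0037  0.0678]
tool loc -0.16601127442144764 -0.00046902694748420567 0.14660859137837184
```

View pics/w6.png

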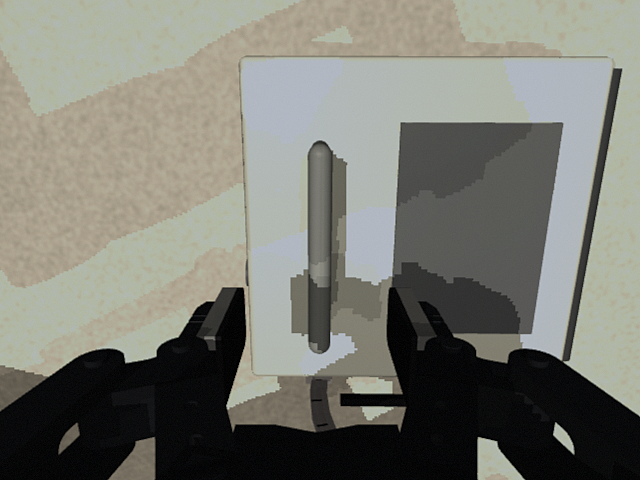

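The bar (columns 308–330) is centred between the fingers. I'll go down 8.65 cm and close.

```bash
python3 -m crank '[[0,0,0,0,0.2,3,5],[0,0,0,0,0,3,5],[0,0,0,0,0,1.65,5],[0,0,0,0,0,1,5],[0,0,0,0,0,0,5]]' 60
python3 -m crank '[[0,0,0,0,0,0,0],[0,0,0,0,0,0,0],[0,0,0,0,0,0,0],[0,0,0,0,0,0,0],[0,0,0,0,0,0,0],[0,0,0,0,0,0,0]]' 60
python3 - <<'E'
from fit import *
o=get_obs(); d=o['position']-H0; print('loc',d@X,d@Y,d[2],o['opening']*85,o['wrist_force'])
# path of handle
p0=np.array([-165,62.])
prev=p0
for a in np.arange(.06,.661,.06):
    q=np.array([-165*np.cos(a)+62*np.sin(a),165*np.sin(a)+62*np.cos(a)]); print(round(a,2),'y %.2f z %.2f cm'%tuple((q-prev)*[.1,-.1]), q-p0); prev=q
E
```

```text
t: 13.88
position: [0.4926, 0.2666, 0.1536]
tool_rot: [179.9, -0.0, 93.1]
wrist_force: [-1.1, 0.0, 0.3]
opening: 0.59
t: 14.62
position: [0.4894, 0.2664, 0.1537]
tool_rot: [-179.7, -0.0, 93.1]
wrist_force: [-7.7, 0.8, 6.4]
opening: 0.11
loc -0.16482519863256737 0.0003978945832836262 0.06368371837206532 9.382245618555855 [-7.6871  0.7744  6.3516]
0.06 y 0.40 z -0.98 cm [4.0147 9.7825]
0.12 y 0.46 z -0.95 cm [ 8.6087 19.3066]
0.18 y 0.52 z -0.92 cm [13.7656 28.5382]
0.24 y 0.57 z -0.89 cm [19.4668 37.4439]
0.3 y 0.62 z -0.85 cm [25.6917 45.9917]
0.36 y 0.67 z -0.82 cm [32.418  54.1509]
0.42 y 0.72 z -0.77 cm [39.6215 61.892 ]
0.48 y 0.77 z -0.73 cm [47.2761 69.1872]
0.54 y 0.81 z -0.68 cm [55.3545 76.0104]
0.6 y 0.85 z -0.63 cm [63.8275 82.3368]
0.66 y 0.88 z -0.58 cm [72.6645 88.1438]
```

```bash
python3 -m crank '[[0,0,0,0,0.2,-0.5,0],[0,0,0,0,0.2,-0.48,0],[0,0,0,0,0.23,-0.48,0],[0,0,0,0,0.23,-0.47,0],[0,0,0,0,0,0,0]]' 70
python3 - <<'E'
from fit import *
o=get_obs(); d=o['position']-H0; print('loc',d@X,d@Y,d[2],o['opening']*85,o['wrist_force'])
a=snap('scene','s7.png')['image'][200:380,340:520];b=snap('side','d7.png')['image'][220:400,200:380]
cv2.imwrite('pics/sd7.png',cv2.resize(np.hstack([a,b])[:,:,::-1],(800,400),interpolation=cv2.INTER_CUBIC))
c=camera('wrist');cv2.imwrite('pics/w7.png',c['image'][:,:,::-1])
E
```

```text
t: 15.25
position: [0.4965, 0.2668, 0.1707]
tool_rot: [-179.4, 0.0, 93.1]
wrist_force: [-7.6, 2.0, -2.7]
opening: 0.106
loc -0.15773636987613718 0.00037785186174404555 0.08074818346894574 9.04166701186339 [-7.5843  2.0476 -2.6754]
```

View pics/sd7.png

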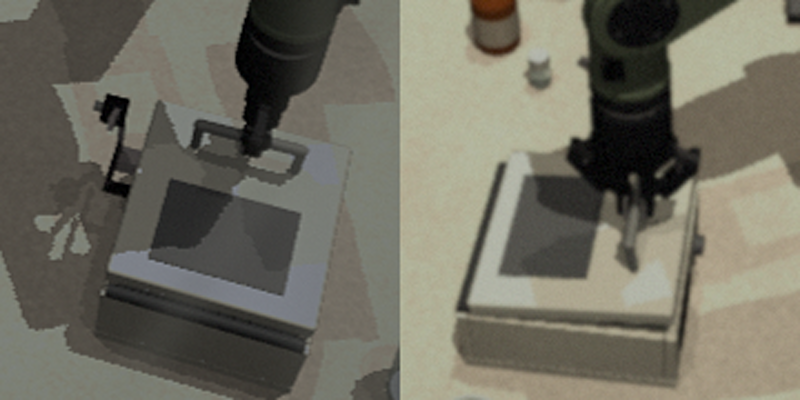

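View pics/w7.png

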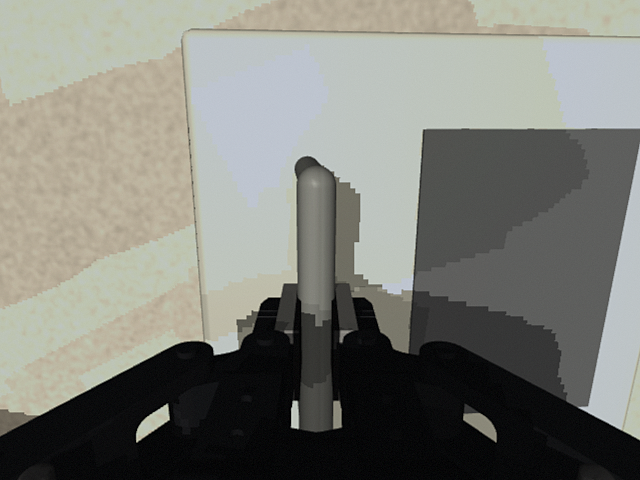

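The bar is firmly between the pads and the lid is rising. I'll continue along the arc to about 0.54.

```bash
python3 -m crank '[[0,0,0,0,0.26,-0.46,0],[0,0,0,0,0.26,-0.46,0],[0,0,0,0,0.57,-0.89,0],[0,0,0,0,0.62,-0.85,0],[0,0,0,0,0.67,-0.82,0],[0,0,0,0,0.72,-0.77,0],[0,0,0,0,0.77,-0.73,0],[0,0,0,0,0.41,-0.34,0],[0,0,0,0,0.4,-0.34,0],[0,0,0,0,0,0,0],[0,0,0,0,0,0,0]]' 70
cat > chk.py <<'E'
from fit import *
import sys
k=sys.argv[1]
o=get_obs(); d=o['position']-H0; l=np.array([d@X,d[2]])+[ -.0013,.002-.0037*0]
print('loc',d@X,d@Y,d[2],'op',o['opening'],o['wrist_force'],'t',o['t'])
# angle from displacement relative to grasp reading (-.1648,.0637)
p=np.array([d@X,d[2]])-np.array([-.1648,.0637])+np.array([-.165,.062]); print('lid est',np.arctan2(p[1],-p[0])-np.arctan2(62,165),'r',np.hypot(*p))
cs={n:snap(n,f'{n}{k}.png') for n in ('scene','side')}
for n,c in cs.items():
    for tg in ('mark_tip','lid_pointer'):
        for q in spot_point(n,tg): print(n,tg,round(q['confidence'],2),np.round(q['xy']*np.array([640,480]),1))
    L=cloud(c,np.ones((480,640),bool))-H0; L=np.stack([L@X,L@Y,L[:,2]],1)
    for a0 in [np.arctan2(p[1],-p[0])-np.arctan2(62,165)]:
        for _ in range(4):
            e1=np.array([-np.cos(a0),0,np.sin(a0)]);e2=np.array([np.sin(a0),0,np.cos(a0)])
            s=(np.abs(L@e2-.022)<.012)&(L@e1>.03)&(L@e1<.2)&(np.abs(L[:,1])<.095)
            A=L[s]; w=np.polyfit(-A[:,0],A[:,2],1); a0=np.arctan(w[0])
        r=A[:,2]-np.polyval(w,-A[:,0]); print(n,'lid plane angle',a0,len(A),r.std())
a=cs['scene']['image'][200:320,340:460];b=cs['side']['image'][220:340,230:350]
cv2.imwrite(f'pics/sd{k}.png',cv2.resize(np.hstack([a,b])[:,:,::-1],(800,400),interpolation=cv2.INTER_CUBIC))
E
python3 chk.py 8
```

```text
t: 16.77
position: [0.5395, 0.2691, 0.2283]
tool_rot: [-178.9, 0.1, 93.1]
wrist_force: [-19.5, -0.6, 7.8]
opening: 0.102
loc -0.11461336627726464 0.0003767891134901032 0.1383044484291807 op 0.10150355396564073 [-19.4807  -0.5804   7.8111] t 16.775
lid est 0.5124202068181767 r 0.17844574639525038
scene lid_pointer 0.66 [393.5 256.2]
scene lid plane angle 0.49010839933167305 6922 0.002621138875910553
side mark_tip 0.66 [296.1 262.3]
side mark_tip 0.5 [338.7 189.3]
side lid_pointer 0.69 [299.7 264.3]
side lid plane angle 0.4899946947031847 3296 0.002030910927286507
```

View pics/sd8.png

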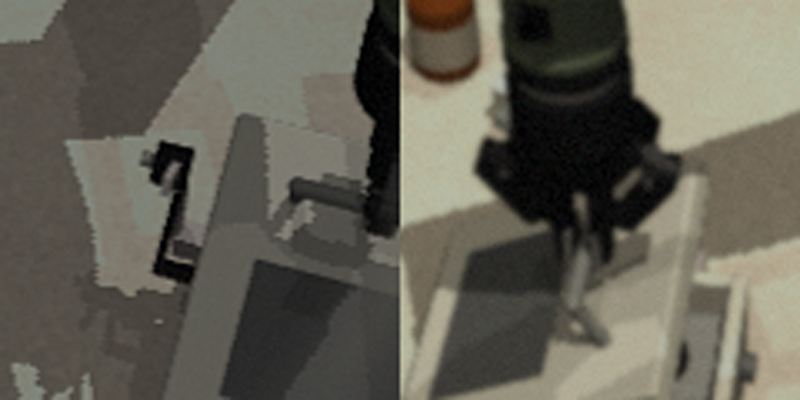

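```bash
python3 -m crank '[[0,0,0,0,-0.12,-0.17,0],[0,0,0,0,-0.13,-0.18,0],[0,0,0,0,0.5,-0.38,0],[0,0,0,0,0.5,-0.37,0],[0,0,0,0,0.5,-0.37,0],[0,0,0,0,0.5,-0.36,0],[0,0,0,0,0,0,0],[0,0,0,0,0,0,0],[0,0,0,0,0,0,0]]' 70
python3 chk.py 9
```

```text
t: 18.2
position: [0.5606, 0.2702, 0.2451]
tool_rot: [-179.3, 0.1, 93.1]
wrist_force: [-8.5, 0.0, -4.4]
opening: 0.109
loc -0.09355785458411765 0.00035840331320479297 0.15507765537150753 op 0.10915737176159214 [-8.5405  0.0478 -4.3535] t 18.2
lid est 0.6626837740892454 r 0.1797644026593627
scene mark_tip 0.48 [393.6 257.8]
scene lid_pointer 0.59 [392.8 257.8]
scene lid plane angle 0.6390114525376265 7127 0.002817237097158324
side mark_tip 0.45 [295.2 261.6]
side lid_pointer 0.7 [289.2 259.8]
side lid plane angle 0.6402368630474212 2826 0.002032729662818306
```

View pics/sd9.png

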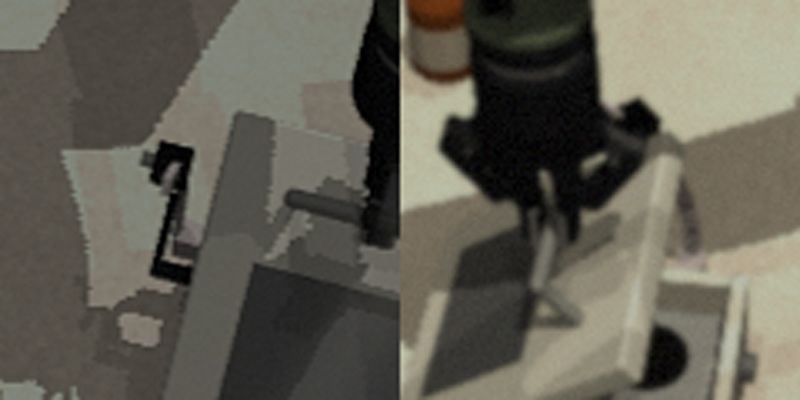

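```bash
python3 -m crank '[[0,0,0,0,0.15,-0.12,0],[0,0,0,0,0.14,-0.12,0],[0,0,0,0,0,0,0],[0,0,0,0,0,0,0]]' 70
python3 - <<'E'
from fit import *
import pickle; c=pickle.load(open('w5.pkl','rb'))
L=cloud(c,np.ones((480,640),bool))-H0; L=np.stack([L@X,L@Y,L[:,2]],1)
s=(np.abs(L[:,2]-.022)<.008)&(L[:,0]<-.03)&(L[:,0]>-.2)&(np.abs(L[:,1])<.095)
w=np.polyfit(-L[s,0],L[s,2],1);print('shut slope wrist',w)
E
python3 chk.py 10
python3 - <<'E'
from fit import *
c=camera('scene')
S=10; u0,v0=370,235
im=cv2.resize(c['image'][v0:v0+55,u0:u0+60],(600,550),interpolation=cv2.INTER_NEAREST)[:,:,::-1].copy()
im=np.clip(im.astype(float)*1.8,0,255).astype(np.uint8)
H=H0+.001*X
for a,col in ((.64,(255,0,0)),(.66,(0,255,0)),(.68,(0,0,255))):
    for r in (.09,.15):
        u,v=proj(c,W(H,r,a,-.127,.0118)); cv2.circle(im,(int((u-u0+.5)*S),int((v-v0+.5)*S)),4,col,-1)
cv2.imwrite('pics/z10.png',im)
E
```

```text
t: 19.0
position: [0.5633, 0.2703, 0.2468]
tool_rot: [-179.3, 0.1, 93.1]
wrist_force: [-8.9, 2.2, -6.8]
opening: 0.109
shut slope wrist [-0.0126  0.0248]
loc -0.09082543403877057 0.0003788329249795658 0.15679143442679616 op 0.10941603519349319 [-8.8565  2.1874 -6.7848] t 19.0
lid est 0.6806192963221517 r 0.17983042755470438
scene mark_tip 0.63 [393.8 259. ]
scene lid_pointer 0.59 [392.8 257.9]
scene lid plane angle 0.6568502101802516 7142 0.002824775122022647
side mark_tip 0.45 [297.4 262. ]
side lid_pointer 0.7 [291.3 261.6]
side lid plane angle 0.658305689604565 2761 0.0020437500261398125
```

View pics/z10.png

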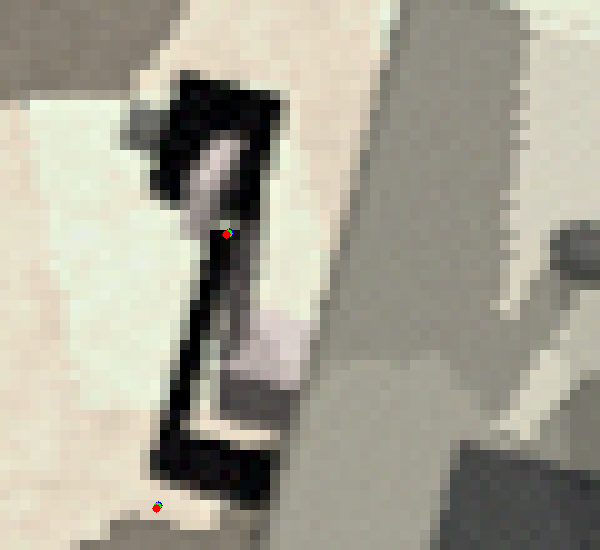

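In the scene picture the pointer strip ends at the block's inner side, at about (393,258). From this view the angle runs along the line of sight, so I'll compare the depths of the pointer and block in the same camera.

```bash
cat > rel.py <<'E'
from fit import *
from scipy.optimize import least_squares
H=H0+.001*X
for n in ('scene','side'):
  LB=[];LP=[]
  for k in range(4):
    c=camera(n); g=c['image'].mean(2)
    m=np.zeros((480,640),bool); 
    u,v=map(int,proj(c,W(H,.165,.66,-.13,.012))); m[v-28:v+32,u-25:u+20]=True
    d=(g<42)&m
    D=cloud(c,d)-H; L=np.stack([D@X,D@Y,D[:,2]],1)
    rp=np.hypot(L[:,0],L[:,2])
    LB.append(L[(rp>.149)&(rp<.195)&(np.abs(L[:,1]+.132)<.02)&(L[:,2]>.07)]); LP.append(L[(rp<.146)&(rp>.085)&(np.abs(L[:,1]+.127)<.008)&(L[:,2]>.03)])
  B=np.vstack(LB);Pn=np.vstack(LP); print(n,len(B),len(Pn))
  def f(p):
    a,y,xc,zc=p
    e1=np.array([-np.cos(a),0,np.sin(a)]);e2=np.array([np.sin(a),0,np.cos(a)])
    d=B-np.array([xc,y,zc])
    q=np.abs(np.stack([d@e1,d[:,1],d@e2],1))-np.array([.014,.011,.014])
    return np.linalg.norm(np.maximum(q,0),axis=1)+np.minimum(q.max(1),0)
  def f1(p): # constrained: mark angle only + y
    a,y=p; return f([a,y,-.165*np.cos(a)+.011*np.sin(a),.165*np.sin(a)+.011*np.cos(a)])
  if len(B)>30:
    s=least_squares(f1,[.66,-.13],loss='cauchy',f_scale=.001); print('mark angle constrained',s.x,np.abs(s.fun).mean())
    s=least_squares(f,[.66,-.13,-.123,.11],loss='cauchy',f_scale=.001); a,y,xc,zc=s.x
    t=(xc+.014*np.cos(a),zc-.014*np.sin(a)); print('free',s.x,'tip polar',np.arctan2(t[1],-t[0])-.073,np.hypot(*t))
  if len(Pn)>20:
    ff=lambda p:-(Pn[:,0]*-np.sin(p[0])*-1-0)*0+ (Pn[:,0]*np.sin(p[0])+Pn[:,2]*np.cos(p[0]))-.014
    # top surface of strip at tangential offset .014 (mid .011 + 3 mm)
    s=least_squares(ff,[.66],loss='cauchy',f_scale=.001); print('pointer angle (top surf)',s.x,np.abs(s.fun).mean())
    print('strip slope',np.arctan(-np.polyfit(Pn[:,0],Pn[:,2],1)[0]))
E
python3 rel.py
```

```text
scene 443 243
mark angle constrained [ 0.6583 -0.1335] 0.0018690437063148637
free [ 0.6427 -0.1335 -0.1232  0.1094] tip polar 0.6605759264100075 0.15081169014399276
pointer angle (top surf) [0.6616] 0.0018543110682941071
strip slope 0.6399018643179757
side 326 12
mark angle constrained [ 0.6535 -0.1317] 0.0019893382976061144
free [ 0.6654 -0.1319 -0.1262  0.1106] tip polar 0.6515221932900442 0.15386960178142708
```

Mark and pointer agree to about 0.005 rad. One last look at the whole scene, then I'll hand in.

```bash
python3 -m crank '[[0,0,0,0,0,0,0],[0,0,0,0,0,0,0],[0,0,0,0,0,0,0],[0,0,0,0,0,0,0]]' 70; python3 -c "
from h import *
snap('scene','s11.png')"; python3 chk.py 11
```

```text
t: 20.25
position: [0.5633, 0.2703, 0.2468]
tool_rot: [-179.3, 0.1, 93.1]
wrist_force: [-7.7, 2.1, -6.9]
opening: 0.107
loc -0.09080857664221441 0.0003403942194929132 0.1567812535576642 op 0.10900445664680367 [-8.8422  0.3297 -7.2702] t 20.3
lid est 0.68067148974754 r 0.17981311472597972
scene lid_pointer 0.76 [392.5 258.2]
scene lid_pointer 0.4 [293.2 324.3]
scene lid plane angle 0.6556908721338022 7150 0.002818745760059957
side lid_pointer 0.34 [233.6 429.4]
side lid plane angle 0.6588718437977171 2757 0.0019524737507956684
```

View pics/s11.png

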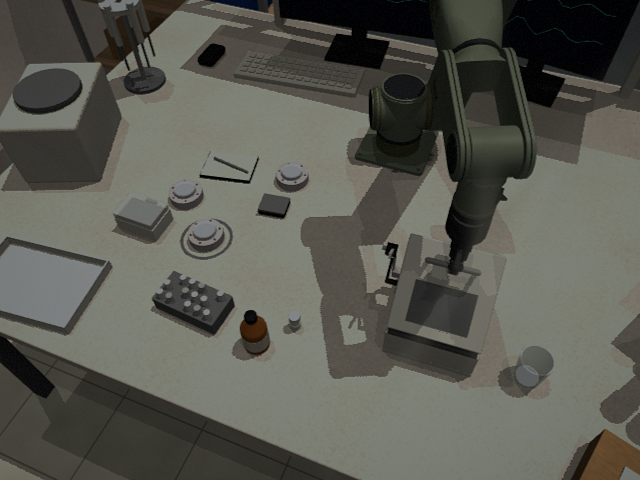

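The carrier at (206,234) lies inside the ring, the lid is held up at (445,290), and the bystanders are where they were.

```bash
python3 -c "
from workcell import *
print(hand_in())"
```

```text
the job is handed in; nothing more can be done
None
```

The job is handed in: the dish carrier is inside the taped ring, and the arm is holding the lid up with the pointer at the black marker block. The robot's clock read about 20 s of the 58 s allowed.

- **Carrier:** With the lid shut, I slid the carrier farthest to the robot's left across the bench, with both fingers against its rim. It ended about 5 mm off the ring's centre, against 15 mm to spare. The last picture shows it clear of the tape, and the other two carriers and the bystanders where they were.
- **Lid:** I took the bar handle at 70 N and raised the lid to about 0.66 rad. It held still for over a second before hand-in.
    - **Lid angle:** the depth images gave 0.656–0.659 rad for the lid and 0.66 for the pointer.
    - **Marker block:** it measured 0.65–0.665 rad, so pointer and block agree to about 0.01 rad. I did not touch the block.

Some checks disagreed or were weak:
- The lid angle worked out from the gripper position alone was 0.68 rad. I put that down to the bar shifting slightly in the fingers and trusted the cameras.
- A slope fit of the pointer strip alone gave 0.64 rad.
- In the side camera the gripper hid most of the pointer, so the direct comparison of pointer and block comes from the scene camera.

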